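# Stage the sample boxes and hold the cooler open

### The arm

A 6-joint arm with a two-finger parallel gripper is mounted at the origin on the work surface. World frame = base frame: x ahead of the robot, y to its left, z up, the work surface at z = 0. Lengths are in m, angles in degrees, forces in N, time in s.
With the tool pointing down it reaches from about 0.35 to 0.975 m from the base axis. Payload 4.9 kg.
Tool frame: the origin (TCP) lies midway between the tips of the shut fingers; the grasp point (between the pads) lies 19 mm behind it; x points along the fingers, z is the direction in which the jaws open and shut, and the axes are right-handed (so a half turn about x gives the same grasp; the last joint's range is limited). The gripper opens to 85 mm and grips with 20 to 120 N. Pads are 22 mm wide; open, the fingers measure 114 mm over their backs; the gripper's body (76 mm by 85 mm) begins 54 mm behind the grasp point. The pads swing forward as they close: fully open they stand 13 mm farther back than shut.
Start: joints at [58.098, 3.019, 92.412, -0, 84.569, -6.818], TCP at [0.265, 0.566, 0.231] pointing down, gripper open.
Joint ranges: [-172.51, 172.51], [-57.92, 126.97], [3.15, 148.05], [-58.71, 238.71], [5.1, 150.11], [-179.66, 179.66]. Speed limits (degrees/s): [147.25, 147.25, 180, 180, 180, 180].

### API

Orientations are given as a 3x3 rotation matrix whose columns are the frame's x, y, z axes.
In Python, from workcell import * gives the robot as it stands.
- The arm moves only by the tool step_arm, never from a script. Its argument "plan" is a list that holds one entry, the list of rows, each a list of 7 numbers: the finger opening in mm, from 0 to 85.4, then the shift along the tool's x, y, z in mm, then the turn, a rotation vector about the tool's x, y, z in rad. A call has 1 to 5 rows; each row is the pose to reach, as a shift and turn from the pose commanded when the call began, along the tool's axes at that moment; what a row does not reach only later rows make up. A row lasts 1/12 s, in which the tool goes at most 41.7 mm and 7.16 degrees, less where a joint would pass 70% of its speed; a pose out of reach is approached as far as the arm can. A call with a gripper value outside its range is refused whole. The fingers move at their own pace and stop on an object; "grip_force" is the grip in N (left out, the last holds). Time passes only in rows, so rows that repeat a pose let the fingers close. It gives the time, the measured TCP pose, the force and the opening at its end, in the units of the state.
- get_obs(): the state, without advancing time (a new reading comes with each control period).
- read_camera(name): name is "side" or "top"; returns a dict with "img" (480x640x3 uint8, red, green, blue), "z_map" (480x640 float32, m along the optical axis (not along the pixel's ray), 0 where there is no reading), "fx", "fy", "cx", "cy" (pixels), "world_from_camera" (4x4, takes a point from camera to world coordinates). Camera axes: x right, y down, z forward; pixel columns grow to the right and rows downward; lengths in m; the calibration is good to about 2 mm. A picture is of the moment at which its call begins.
- close_job(): hands the job in, once; it reports no verdict.
The state is a dict: "t": time; "joint_positions": joint angles; "joint_vel": joint speeds; "joint_torque": joint torques, N m; "ee_pos": TCP position; "ee_rot": TCP orientation; "ft_force": force on the tool from outside, world axes, zero at the start; "wrist_torque": the same for the moment, N m; "width": finger opening in m.
Only numpy, scipy, OpenCV 4.12 (cv2) and the standard library are available. Lean on these libraries where they do the work, as an engineer would, in place of code of your own. Each camera call takes 0.05 s, during which the arm holds its last target.

### The job

Get the sample boxes ready for loading: leave the largest box where it stands, stack the medium box squarely on it and the small box squarely on top of that, edges parallel and centred, without disturbing anything else on the bench. Then lift the sample cooler's lid, which has a bar handle, to 50 degrees from closed (give or take 5, and never past 70) and keep holding it there for the colleague who loads; it falls shut if let go. The program finishes while still holding the lid.

Things in the scene. Friction and masses are not known exactly. Their poses are not given: they have to be found in the camera images.
- box_large: largest of three closed grey boxes with white caps, told apart by size alone: 130 long (its x) x 66 wide (its y) x 45 tall, about 0.4 kg; foot of the column. Origin at the centre of the underside, z up. The three boxes start on the bench in any arrangement of their places
- box_medium: medium box, same look, 106 (x) x 58 (y) x 40 tall, about 0.2 kg; origin at the centre of the underside
- box_small: smallest box, same look, 80 (x) x 50 (y) x 35 tall, about 0.15 kg; origin at the centre of the underside
- lid_bar (a point): round steel bar handle on the cooler's lid: 12 thick, 120 long along its y (parallel to the hinge), origin at mid length on its axis; end posts 108 apart; axis 40 above the lid's upper face, 30 from the front edge, 162 above the bench when shut. With the lid shut its x points level from front to hinge, z up; it turns with the lid. It can turn in gripped fingers
- lid: the lid; origin on the lid's hinge axis, middle of the cooler's far edge, 110 above the bench. Shut, the bar's axis lies 190 to the cooler's front and 52 above this origin. The cooler is a white fixed chest 220 deep, 240 wide, 110 tall; its lid is a grey plate 220 x 240 x 12 hinged along the far edge, bar edge towards the robot
- lid_angle (a joint): lid angle in rad, 0 shut, growing as the bar edge rises and swings towards the hinge side; stop at 1.4. Lid about 0.4 kg with the bar, falls shut by its weight from every angle
- bottle: bystander, leave alone: closed amber glass bottle with white cap, 40 across, 90 tall; origin at the centre of the underside
- marker: bystander, leave alone: marker pen lying flat, 125 x 13 x 12, its length along its x; origin at the centre of the underside
- mouse: bystander, leave alone: black computer mouse on a white mat (mat fixed, 190 x 160 x 3), 100 x 58 x 32; origin at the centre of the underside
- tube_rack: bystander, leave alone: low grey tube rack 60 x 120 x 42; origin at the centre of the underside
- jar: bystander, leave alone: closed jar, 60 across, 75 tall; origin at the centre of the underside
Things that resemble listed ones, but are neither listed nor needed, are in the scene too. What is shaped like the box_small but blue is not meant.

How it is judged (in metres and radians):
On the way, in this order (a step that is already met when the one before it is completed fails the run):
1. the medium box stands squarely on the largest and is let go (horizontal distance between box_medium and box_large below 0.012 m and z of box_medium in the frame of box_large between 0.04 and 0.05 m and angle between the x axis of box_medium and the x axis of box_large, either way round below 0.14 rad and angle between box_medium's own z axis and vertical below 0.08 rad and linear speed of box_medium below 0.03 m/s and contact force between the fingers and box_medium below 0.1 N), for 0.2 s.
2. the small box stands squarely on the medium one and is let go (all of step 1 and horizontal distance between box_small and box_medium below 0.012 m and z of box_small in the frame of box_medium between 0.035 and 0.045 m and angle between the x axis of box_small and the x axis of box_medium, either way round below 0.14 rad and angle between box_small's own z axis and vertical below 0.08 rad and linear speed of box_small below 0.03 m/s and contact force between the fingers and box_small below 0.1 N), for 0.2 s.
3. the lid is held at 50 degrees (value of joint lid_angle between 0.785 and 0.96 rad and velocity of joint lid_angle between -0.1 and 0.1 rad/s and contact force between the fingers and lid above 0.5 N), for 0.2 s.
At the end, for the whole second after the job is handed in: Largest box within 30 mm of its start; medium on it, small on that, each level, centred within 12 mm, parallel within 8 degrees, at rest, not touched by the fingers; lid at rest at 45 to 55 degrees, carried by the fingers (over 0.5 N), touched by no loose thing (all of step 2 and all of step 3 and distance of box_large from where it was at the start of the episode below 0.03 m and contact force between lid and box_large below 0.1 N and contact force between lid and box_medium below 0.1 N and contact force between lid and box_small below 0.1 N and contact force between lid and bottle below 0.1 N and contact force between lid and marker below 0.1 N and contact force between lid and mouse below 0.1 N and contact force between lid and tube_rack below 0.1 N and contact force between lid and jar below 0.1 N); the arm keeps its last pose, push and grip.
It fails at once if the largest box is pushed away from its place (30 mm) (distance of box_large from where it was at the start of the episode above 0.03 m).
It fails at once if the lid is thrown open past 70 degrees (value of joint lid_angle above 1.222 rad).
It fails at once if a bystander is disturbed (moved 30 mm or more) (distance of any of bottle, marker, mouse, tube_rack, jar from where it was at the start of the episode above 0.03 m).
It also fails if it takes over 64 s, if anything falls off the work surface, if the arm or the gripper's body presses on something with over 40 N, if the wrist force passes 120 N, or if a joint passes its speed limit or range.

## Working session

There is one attempt and no reset: what is moved stays moved. The work goes in short steps, Python scripts to look and compute and a tool call to move; the robot and the scene stay as the last step left them, time stands still between calls to the robot, and variables do not carry over. Pictures are saved under pics/ and viewed, and the job is handed in when it is done.

Besides the shell and the picture viewer there is one more tool, called after "Request:" in YAML: its name, and indented under it one key for each argument. step_arm: Moves the arm, as the interface text tells. Its arguments: {"type":"object","properties":{"plan":{"type":"array"},"grip_force":{"type":"number"}},"required":["plan"]}

```bash
ls; mkdir -p pics; python3 - <<'E'
from workcell import *
import cv2,numpy as np
for n in("top","side"):
    c=read_camera(n);cv2.imwrite(f"pics/{n}0.png",c["img"][:,:,::-1]);np.savez(f"{n}0.npz",**c)
    print(n,c["fx"],c["fy"],c["cx"],c["cy"]);print(np.round(c["world_from_camera"],4))
print(get_obs())
E
```

```text
pics
top 554.7156906892811 554.7156906892811 321.702993696919 235.756533588718
[[-0.0185 -0.9941  0.1071  0.3699]
 [-0.9998  0.0178 -0.0071 -0.0405]
 [ 0.0052 -0.1073 -0.9942  1.3491]
 [ 0.      0.      0.      1.    ]]
side 548.7738813349384 548.7738813349384 319.32153446670617 243.39456260972358
[[ 0.8099 -0.35    0.4708 -0.0969]
 [-0.5864 -0.5056  0.6329 -0.8467]
 [ 0.0165 -0.7886 -0.6147  0.8896]
 [ 0.      0.      0.      1.    ]]
{'t': 0.1, 'joint_positions': array([ 5.80988248e+01,  3.05364419e+00,  9.24851914e+01, -1.22355792e-03,
        8.45687206e+01, -6.81970878e+00]), 'joint_vel': array([-0.00470509, -0.07523856, -0.20295158, -0.06428061, -0.16713471,
        0.07530642]), 'joint_torque': array([ 1.67786739e-04, -3.94903135e+01, -3.71363461e+01, -1.39965464e-04,
        3.94084389e-03, -2.18714229e-05]), 'ee_pos': array([0.26465758, 0.5655686 , 0.23017407]), 'ee_rot': array([[-9.73973346e-04, -9.05706735e-01,  4.23903717e-01],
       [-1.60491106e-03,  4.23904788e-01,  9.05705336e-01],
       [-9.99998238e-01,  2.01805091e-04, -1.86645072e-03]]), 'ft_force': array([ 0.25051779, -0.33643641,  0.0729746 ]), 'wrist_torque': array([ 0.01107971,  0.03778164, -0.04419325]), 'width': 0.08528677031713416}
```

View pics/top0.png

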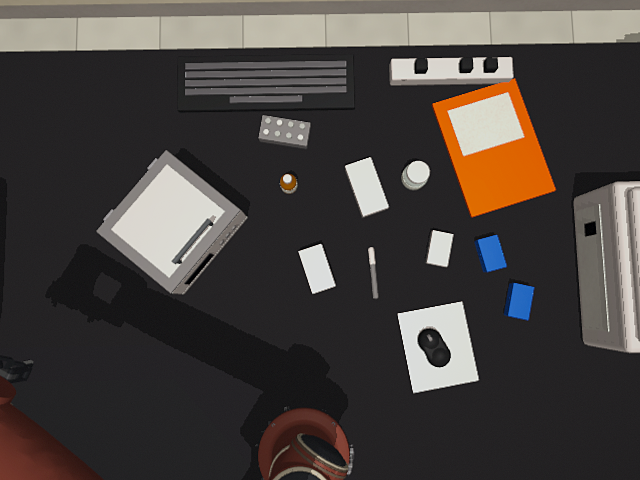

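View pics/side0.png

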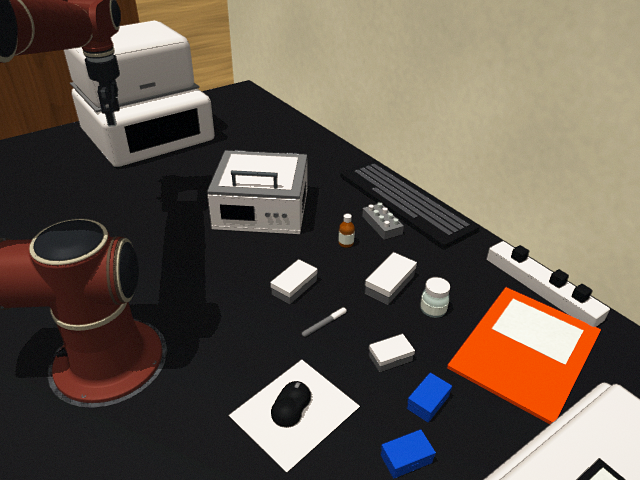

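The top view shows three white-capped boxes at (367,186), (317,268) and (440,248). Two blue decoys are at (491,253) and (519,300), and the cooler with its bar is at (172,222). Next I measure them.

```bash
cat > h.py <<'E'
import numpy as np,cv2
def ray(c,u,v):
    M=c["world_from_camera"];d=np.array([(u-c["cx"])/c["fx"],(v-c["cy"])/c["fy"],1.]);return M[:3,3],M[:3,:3]@d
def onplane(c,u,v,z):
    o,d=ray(c,u,v);return o+d*(z-o[2])/d[2]
def proj(c,p):
    M=c["world_from_camera"];q=M[:3,:3].T@(np.asarray(p)-M[:3,3]);return np.array([c["fx"]*q[0]/q[2]+c["cx"],c["fy"]*q[1]/q[2]+c["cy"]])
def world(c):
    v,u=np.mgrid[0:480,0:640];z=c["z_map"];P=np.stack([(u-c["cx"])/c["fx"]*z,(v-c["cy"])/c["fy"]*z,z],-1)
    return P@c["world_from_camera"][:3,:3].T+c["world_from_camera"][:3,3]
def whiteboxes(c,roi=None,thr=150,amin=300,amax=3000):
    g=c["img"].astype(int);m=((g.min(2)>thr)&(g.max(2)-g.min(2)<30)).astype(np.uint8)
    cs,_=cv2.findContours(m,cv2.RETR_EXTERNAL,cv2.CHAIN_APPROX_NONE);out=[]
    for k in cs:
        a=cv2.contourArea(k)
        if amin<a<amax:
            mm=np.zeros(m.shape,np.uint8);cv2.drawContours(mm,[k],-1,1,-1);out.append((k,mm))
    return out
def rect(c,k,z):
    P=np.array([onplane(c,u,v,z)[:2] for u,v in k[:,0,:].astype(float)])
    r=cv2.minAreaRect((P*1000).astype(np.float32));(x,y),(w,h),a=r
    if w<h: w,h=h,w;a+=90
    return x,y,w,h,(a+90)%180-90
E
python3 - <<'E'
from h import *
for n in("top","side"):
    c=dict(np.load(f"{n}0.npz"));W=world(c)
    for k,mm in whiteboxes(c):
        zz=np.median(W[mm>0][:,2]);b=k[:,0].mean(0)
        print(n,b.round(),"z %.4f"%zz,np.round(rect(c,k,zz),1))
E
```

```text
top [316. 268.] z 0.0397 [434.1 -36.  105.2  56.9  17.5]
top [440. 248.] z 0.0342 [ 477.1 -329.9   80.    49.   -12.5]
top [626. 262.] z 0.1975 [ 422.1 -681.8  353.9   52.9   -4.6]
top [414. 177.] z 0.0734 [ 648.9 -274.3   66.8   54.   -41.7]
top [366. 186.] z 0.0443 [ 627.8 -158.8  130.3   65.7   18.2]
top [485. 123.] z 0.0120 [ 787.5 -461.   158.9  118.8  -73.4]
top [453.  69.] z 0.0390 [ 920.1 -376.6  297.3   54.    89.9]
top [38. 34.] z -0.7478 [1416.5 1051.5  298.7  131.7  -89.6]
top [118.  33.] z -0.7483 [1416.7  734.3  322.3  131.7  -89.7]
top [201.  32.] z -0.7492 [1416.8  407.3  317.1  131.9   90. ]
top [284.  31.] z -0.7498 [1416.8   77.3  319.9  131.9   90. ]
top [367.  29.] z -0.7504 [1416.8 -248.4  321.4  131.9   89.9]
top [449.  28.] z -0.7511 [1416.8 -576.   321.7  131.7  -89.9]
top [531.  27.] z -0.7518 [1416.9 -903.5  320.4  131.4  -89.8]
top [605.  25.] z -0.7526 [ 1417.5 -1206.1   270.6   130.6   -89.4]
side [391. 348.] z 0.0365 [ 474.7 -331.8   80.3   49.1  -12.2]
side [539. 331.] z 0.0143 [ 785.5 -462.4  159.   118.7  -73.5]
side [293. 276.] z 0.0421 [432.  -37.9 105.7  57.9  17.5]
side [391. 272.] z 0.0470 [ 626.1 -160.9  130.5   65.    18.2]
side [549. 280.] z 0.0413 [ 917.2 -379.3  299.    55.8   89.9]
side [259. 170.] z 0.1268 [542.5 293.  191.9 173.  -40.1]
side [159. 106.] z 0.1620 [4.615e+02 7.600e+02 3.132e+02 1.075e+02 5.000e-01]
side [144.  40.] z 0.3329 [479.7 897.8 290.  240.   89.9]
```

```bash
python3 - <<'E'
from h import *
import cv2
c=dict(np.load("top0.npz"));i=c["img"][:,:,::-1]
a=cv2.resize(i[140:310,280:500],None,fx=3.6,fy=3.5,interpolation=cv2.INTER_CUBIC);cv2.imwrite("pics/crop_top.png",a)
b=cv2.resize(i[140:305,80:260],None,fx=4,fy=3.6,interpolation=cv2.INTER_CUBIC);cv2.imwrite("pics/crop_cool.png",b)
E
```

```text
(no output)
```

View pics/crop_top.png

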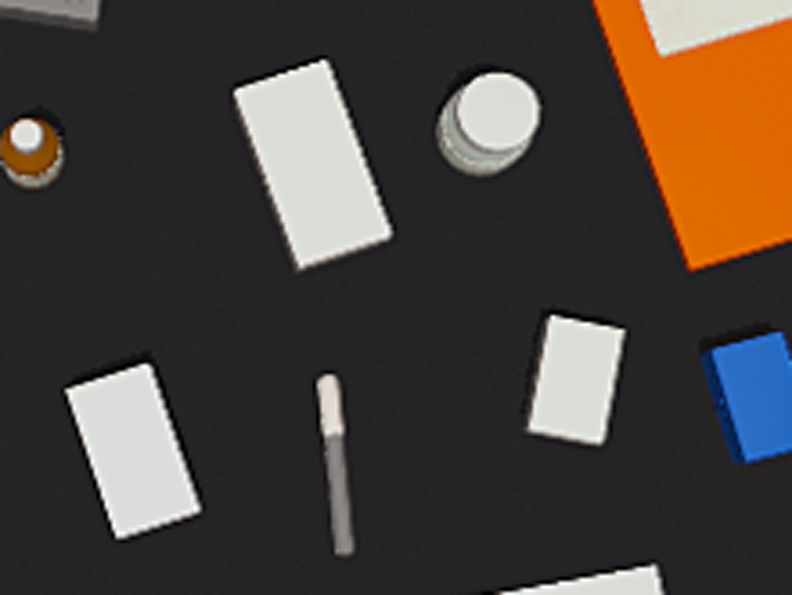

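View pics/crop_cool.png

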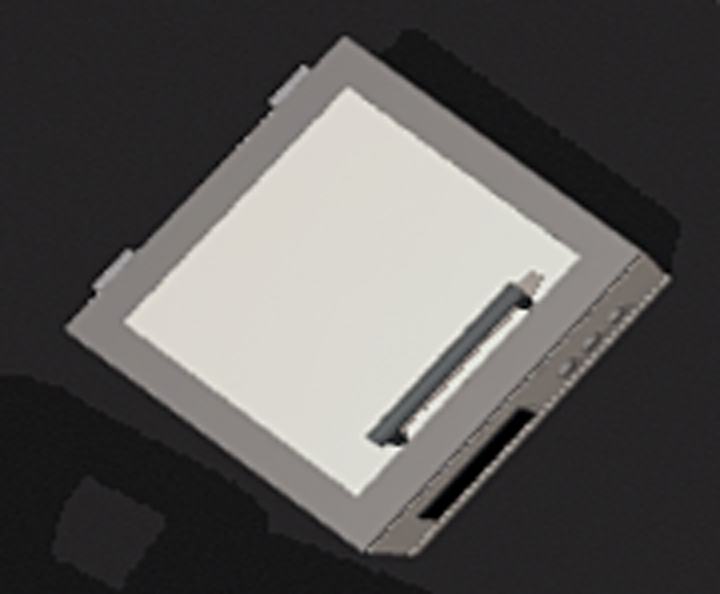

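Identification by size alone. The boxes in the crop are:
- Large: (367,186), 130×66
- Medium: (317,268), 105×57
- Small: (440,248), 80×49, grey with a white cap. The blue boxes are ruled out.

The cooler's bar runs lower right on the lid. Next I measure the bar and the lid.

```bash
python3 - <<'E'
from h import *
for n in("top","side"):
    c=dict(np.load(f"{n}0.npz"));W=world(c)
    near=(abs(W[...,0]-.5)<.25)&(abs(W[...,1]-.29)<.25)
    if n=="side": near&=(W[...,0]>.35)
    for lo,hi in((.15,.18),(.116,.134)):
        m=(near&(W[...,2]>lo)&(W[...,2]<hi)).astype(np.uint8)
        nl,lab,st,ce=cv2.connectedComponentsWithStats(m)
        for i in range(1,nl):
            if st[i,4]<40: continue
            P=W[lab==i]; r=cv2.minAreaRect((P[:,:2]*1000).astype(np.float32))
            print(n,lo,st[i],ce[i].round(1),"med",np.round(np.median(P,0),4),"max z",P[:,2].max().round(4),r)
    # scene objects
E
```

```text
top 0.15 [171 218  40  46 316] [190.9 240.7] med [0.4912 0.2308 0.1675] max z 0.1748 ((492.5311279296875, 231.5445098876953), (12.971717834472656, 119.72120666503906), 49.97782516479492)
top 0.116 [   96   150   144   143 10240] [166.9 219.9] med [0.5453 0.2952 0.1239] max z 0.1329 ((545.5210571289062, 295.3284912109375), (227.0535125732422, 240.47894287109375), 50.01884460449219)
side 0.15 [231 170  47  11 247] [253.5 173.8] med [0.4881 0.2277 0.1673] max z 0.1733 ((489.9532470703125, 227.52549743652344), (16.846818923950195, 119.09703826904297), 50.138675689697266)
side 0.116 [ 207  150  101   49 3628] [259.8 174.2] med [0.5353 0.2766 0.126 ] max z 0.1338 ((543.598388671875, 292.27325439453125), (234.12313842773438, 240.1601104736328), 49.878726959228516)
```

```bash
cat > go.py <<'E'
import sys
from workcell import *
import numpy as np
from scipy.spatial.transform import Rotation as R
def target(yaw,tilt=0):
    a=np.radians(yaw);z=np.array([np.cos(a),np.sin(a),0]);x=np.array([0,0,-1.]);M=np.stack([x,np.cross(z,x),z],1)
    return M
def delta(p,M):
    o=get_obs();Rc=o["ee_rot"];s=Rc.T@(np.array(p)-o["ee_pos"])*1000
    rv=R.from_matrix(Rc.T@M).as_rotvec()
    print("t",round(o["t"],2),"pos",o["ee_pos"].round(4),"jawyaw",np.degrees(np.arctan2(Rc[1,2],Rc[0,2])).round(2),"w",round(o["width"]*1000,1),"ft",o["ft_force"].round(1),"j6",o["joint_positions"][5].round(1))
    print("shift",s.round(1),"rot",rv.round(3),"rows",np.ceil(max(np.linalg.norm(s)/41.7,np.degrees(np.linalg.norm(rv))/7.16)))
if __name__=="__main__":
    x,y,z,yaw=map(float,sys.argv[1:5]);delta([x,y,z],target(yaw))
E
python3 go.py .433 -.037 .15 107.5
```

```text
t 0.1 pos [0.2647 0.5656 0.2302] jawyaw 64.92 w 85.3 ft [ 0.3 -0.3  0.1] j6 -6.8
shift [  81.  -407.9 -474.2] rot [-0.743 -0.002 -0.001] rows 16.0
```

Request:
step_arm:
  plan:
    - [[85, 10, -408, -474, -0.743, 0, 0], [85, 10, -408, -474, -0.743, 0, 0], [85, 10, -408, -474, -0.743, 0, 0], [85, 10, -408, -474, -0.743, 0, 0], [85, 10, -408, -474, -0.743, 0, 0]]
  grip_force: 40

```text
t: 0.52
ee_pos: [0.3193, 0.37, 0.2274]
ee_rot: [[-0.001, -0.985, -0.172], [-0.001, -0.172, 0.985], [-1.0, 0.001, -0.001]]
ft_force: [0.5, 0.5, -0.7]
width: 0.0852
```

```bash
python3 go.py .433 -.037 .15 107.5
```

```text
t 0.52 pos [0.3193 0.37   0.2274] jawyaw 99.91 w 85.2 ft [ 0.5  0.5 -0.7] j6 -59.4
shift [  77.7  -42.  -420.5] rot [-0.132 -0.001 -0.001] rows 11.0
```

Request:
step_arm:
  plan:
    - [[85, 20, -42, -420, -0.132, 0, 0], [85, 20, -42, -420, -0.132, 0, 0], [85, 20, -42, -420, -0.132, 0, 0], [85, 70, -42, -420, -0.132, 0, 0], [85, 70, -42, -420, -0.132, 0, 0]]

```text
t: 0.93
ee_pos: [0.3728, 0.1755, 0.2051]
ee_rot: [[0.001, -0.956, -0.295], [0.0, -0.295, 0.956], [-1.0, -0.001, -0.0]]
ft_force: [1.6, -0.6, -0.2]
width: 0.0848
```

```bash
python3 go.py .433 -.037 .1 107.5
```

```text
t 0.93 pos [0.3728 0.1755 0.2051] jawyaw 107.14 w 84.8 ft [ 1.6 -0.6 -0.2] j6 -92.3
shift [ 105.1    5.3 -220.8] rot [-0.006 -0.     0.001] rows 6.0
```

Request:
step_arm:
  plan:
    - [[82, 105, 5, -221, -0.006, 0, 0], [82, 105, 5, -221, -0.006, 0, 0], [82, 105, 5, -221, -0.006, 0, 0], [82, 105, 5, -221, -0.006, 0, 0], [82, 105, 5, -221, -0.006, 0, 0]]

```text
t: 1.35
ee_pos: [0.4238, -0.0057, 0.1149]
ee_rot: [[0.001, -0.954, -0.3], [0.0, -0.3, 0.954], [-1.0, -0.001, -0.0]]
ft_force: [0.6, 0.4, -0.3]
width: 0.0821
```

Request:
step_arm:
  plan:
    - [[82, 20, 0, -40, 0, 0, 0], [82, 20, 0, -40, 0, 0, 0], [82, 20, 0, -40, 0, 0, 0]]

```text
t: 1.6
ee_pos: [0.4348, -0.0433, 0.0939]
ee_rot: [[-0.004, -0.955, -0.296], [0.001, -0.296, 0.955], [-1.0, 0.004, 0.002]]
ft_force: [0.3, 0.3, -0.4]
width: 0.0822
```

```bash
python3 go.py .433 -.037 .009 107.5;  python3 - <<'E'
from workcell import *
import cv2
c=read_camera("side");i=c["img"][200:360,210:450,::-1];cv2.imwrite("pics/pre_med.png",cv2.resize(i,None,fx=3,fy=3))
E
```

```text
t 1.6 pos [ 0.4348 -0.0433  0.0939] jawyaw 107.21 w 82.2 ft [ 0.3  0.3 -0.4] j6 -122.7
shift [84.9 -0.4  6.4] rot [-0.005  0.002 -0.004] rows 3.0
```

View pics/pre_med.png

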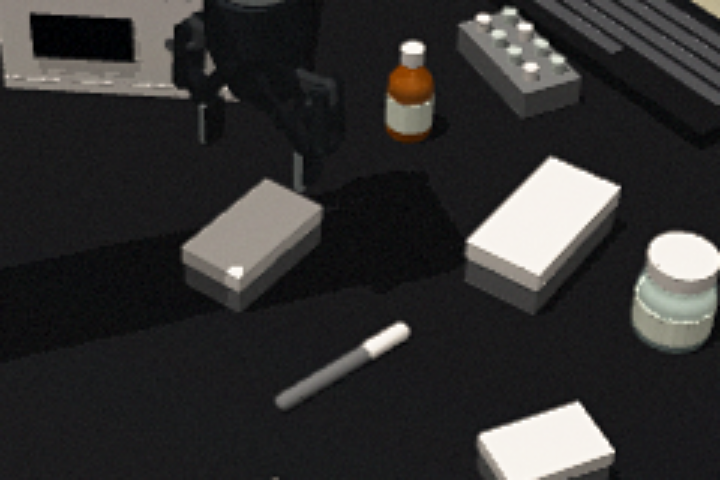

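The open jaws straddle the medium box (about (253,243) in the crop) along its width, so I descend.

Request:
step_arm:
  plan:
    - [[82, 25, 0, 6, 0, 0, 0], [82, 50, 0, 6, 0, 0, 0], [82, 70, 0, 6, 0, 0, 0], [82, 84, 0, 6, 0, 0, 0], [82, 84, 0, 6, 0, 0, 0]]

```text
t: 2.07
ee_pos: [0.4318, -0.0341, 0.0095]
ee_rot: [[-0.005, -0.953, -0.302], [0.002, -0.302, 0.953], [-1.0, 0.004, 0.003]]
ft_force: [-0.8, -0.5, -0.4]
width: 0.0818
```

Request:
step_arm:
  plan:
    - [[45, 0, 0, 0, 0, 0, 0], [45, 0, 0, 0, 0, 0, 0], [45, 0, 0, 0, 0, 0, 0], [45, 0, 0, 0, 0, 0, 0], [45, 0, 0, 0, 0, 0, 0]]
  grip_force: 40

```text
t: 2.48
ee_pos: [0.4359, -0.0362, 0.0139]
ee_rot: [[0.004, -0.954, -0.3], [-0.0, -0.3, 0.954], [-1.0, -0.003, -0.001]]
ft_force: [-1.1, 2.4, 6.7]
width: 0.0572
```

```bash
python3 go.py .433 -.037 .12 107.5
```

```text
t 2.48 pos [ 0.4359 -0.0362  0.0139] jawyaw 107.47 w 57.2 ft [-1.1  2.4  6.7] j6 -122.0
shift [-106.2    2.7    0. ] rot [-0.001 -0.001  0.003] rows 3.0
```

Request:
step_arm:
  plan:
    - [[45, -15, 0, 0, 0, 0, 0], [45, -40, 0, 0, 0, 0, 0], [45, -75, 0, 0, 0, 0, 0], [45, -105, 0, 0, 0, 0, 0], [45, -105, 0, 0, 0, 0, 0]]

```text
t: 2.9
ee_pos: [0.4384, -0.0373, 0.1241]
ee_rot: [[0.012, -0.954, -0.3], [-0.003, -0.3, 0.954], [-1.0, -0.011, -0.007]]
ft_force: [0.5, -0.8, -0.9]
width: 0.0574
```

```bash
python3 go.py .627 -.160 .12 108.2;  python3 - <<'E'
from workcell import *
import cv2
c=read_camera("side");i=c["img"][160:360,210:450,::-1];cv2.imwrite("pics/lift_med.png",cv2.resize(i,None,fx=3,fy=3))
E
```

```text
t 2.9 pos [ 0.4384 -0.0373  0.1241] jawyaw 107.44 w 57.4 ft [ 0.5 -0.8 -0.9] j6 -122.0
shift [   6.8 -143.1 -173.5] rot [-0.013 -0.007  0.011] rows 6.0
```

View pics/lift_med.png

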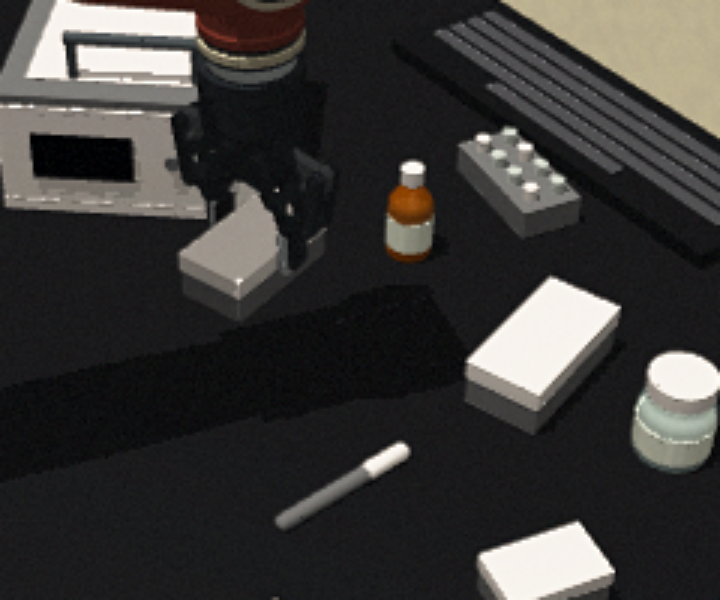

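The medium box is held level. Now I carry it over the large box.

Request:
step_arm:
  plan:
    - [[45, 0, -145, -171, -0.013, -0.007, 0.011], [45, 0, -145, -171, -0.013, -0.007, 0.011], [45, 0, -145, -171, -0.013, -0.007, 0.011], [45, 0, -145, -171, -0.013, -0.007, 0.011], [45, 0, -145, -171, -0.013, -0.007, 0.011]]

```text
t: 3.37
ee_pos: [0.6105, -0.1481, 0.1141]
ee_rot: [[-0.016, -0.95, -0.312], [0.005, -0.312, 0.95], [-1.0, 0.014, 0.009]]
ft_force: [0.8, 0.4, -1.6]
width: 0.0573
```

```bash
python3 go.py .6295 -.159 .09 108.2
```

```text
t 3.37 pos [ 0.6105 -0.1481  0.1141] jawyaw 108.17 w 57.3 ft [ 0.8  0.4 -1.6] j6 -128.5
shift [ 23.8 -15.  -16.5] rot [-0.     0.009 -0.014] rows 1.0
```

Request:
step_arm:
  plan:
    - [[45, 14, -15, -16, 0, 0.009, -0.014], [45, 28, -15, -16, 0, 0.009, -0.014], [45, 28, -15, -16, 0, 0.009, -0.014], [45, 28, -15, -16, 0, 0.009, -0.014]]

```text
t: 3.7
ee_pos: [0.6265, -0.1567, 0.0849]
ee_rot: [[-0.003, -0.95, -0.312], [0.002, -0.312, 0.95], [-1.0, 0.003, 0.003]]
ft_force: [-0.4, 0.6, -1.6]
width: 0.0572
```

```bash
python3 go.py .6295 -.159 .060 108.2; python3 - <<'E'
from workcell import *
import cv2
c=read_camera("side");i=c["img"][200:360,310:510,::-1];cv2.imwrite("pics/over_med.png",cv2.resize(i,None,fx=3.5,fy=3.5))
E
```

```text
t 3.7 pos [ 0.6265 -0.1567  0.0849] jawyaw 108.19 w 57.2 ft [-0.4  0.6 -1.6] j6 -128.9
shift [24.9 -2.2 -3.2] rot [-0.     0.003 -0.003] rows 1.0
```

View pics/over_med.png

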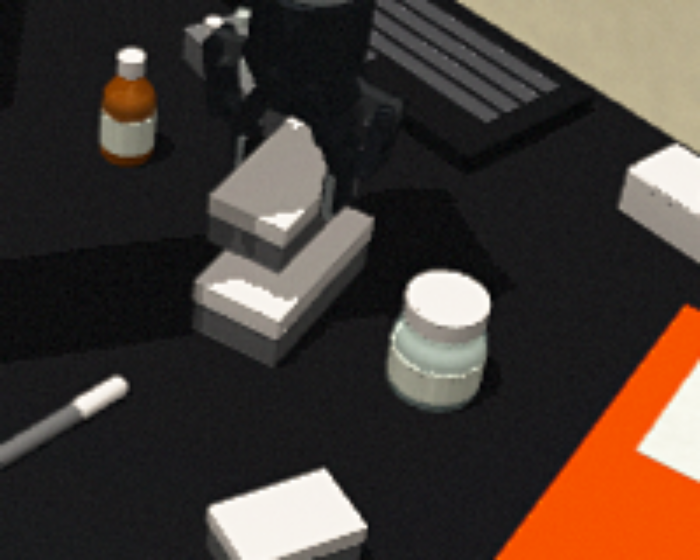

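The medium box is parallel above the large one, so I lower it.

Request:
step_arm:
  plan:
    - [[45, 8, -2, -3, 0, 0.003, -0.003], [45, 15, -2, -3, 0, 0.003, -0.003], [45, 20, -2, -3, 0, 0.003, -0.003], [45, 24, -2, -3, 0, 0.003, -0.003], [45, 24, -2, -3, 0, 0.003, -0.003]]

```text
t: 4.17
ee_pos: [0.6312, -0.1596, 0.0632]
ee_rot: [[0.005, -0.95, -0.312], [-0.002, -0.312, 0.95], [-1.0, -0.004, -0.004]]
ft_force: [-0.6, -0.2, -3.1]
width: 0.0574
```

```bash
python3 go.py .6295 -.159 .059 108.2
```

```text
t 4.17 pos [ 0.6312 -0.1596  0.0632] jawyaw 108.2 w 57.4 ft [-0.6 -0.2 -3.1] j6 -128.9
shift [4.2 1.4 1.1] rot [ 0.    -0.004  0.004] rows 1.0
```

Request:
step_arm:
  plan:
    - [[45, 2, 1, 1, 0, -0.002, 0.002], [45, 3, 1, 1, 0, -0.002, 0.002], [45, 3, 1, 1, 0, -0.002, 0.002]]

```text
t: 4.42
ee_pos: [0.6309, -0.1594, 0.0615]
ee_rot: [[0.005, -0.95, -0.312], [-0.002, -0.312, 0.95], [-1.0, -0.004, -0.003]]
ft_force: [0.9, -0.3, -1.0]
width: 0.0575
```

```bash
python3 go.py .6295 -.159 .059 108.2
```

```text
t 4.42 pos [ 0.6309 -0.1594  0.0615] jawyaw 108.19 w 57.5 ft [ 0.9 -0.3 -1. ] j6 -128.9
shift [2.5 1.2 0.9] rot [-0.    -0.003  0.004] rows 1.0
```

Request:
step_arm:
  plan:
    - [[45, 2, 0, 0, 0, 0, 0], [45, 2, 0, 0, 0, 0, 0], [45, 2, 0, 0, 0, 0, 0]]

```text
t: 4.67
ee_pos: [0.631, -0.1595, 0.0595]
ee_rot: [[0.005, -0.95, -0.312], [-0.001, -0.312, 0.95], [-1.0, -0.004, -0.003]]
ft_force: [-0.5, -0.0, -1.3]
width: 0.057
```

```bash
python3 go.py .6295 -.159 .059 108.2; python3 - <<'E'
from workcell import *
import cv2
c=read_camera("side");i=c["img"][220:320,330:470,::-1];cv2.imwrite("pics/low_med.png",cv2.resize(i,None,fx=5,fy=5))
E
```

```text
t 4.67 pos [ 0.631  -0.1595  0.0595] jawyaw 108.19 w 57.0 ft [-0.5 -0.  -1.3] j6 -128.9
shift [0.5 1.2 0.9] rot [-0.    -0.003  0.004] rows 1.0
```

View pics/low_med.png

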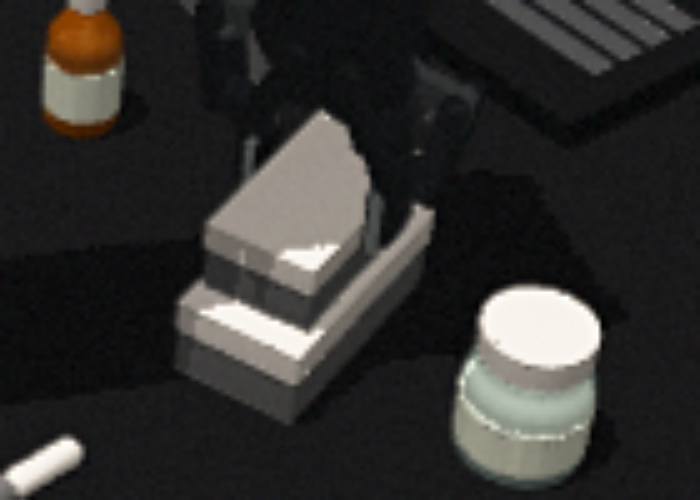

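Request:
step_arm:
  plan:
    - [[45, 1, 0, 0, 0, 0, 0], [45, 2, 0, 0, 0, 0, 0], [45, 2, 0, 0, 0, 0, 0]]

```text
t: 4.97
ee_pos: [0.6313, -0.1596, 0.0589]
ee_rot: [[0.005, -0.95, -0.312], [-0.002, -0.312, 0.95], [-1.0, -0.004, -0.003]]
ft_force: [-3.1, 0.8, 4.1]
width: 0.0573
```

Request:
step_arm:
  plan:
    - [[45, 1, 0, 0, 0, 0, 0], [45, 2, 0, 0, 0, 0, 0], [45, 2, 0, 0, 0, 0, 0]]

```text
t: 5.22
ee_pos: [0.6313, -0.1596, 0.0589]
ee_rot: [[0.004, -0.95, -0.312], [-0.001, -0.312, 0.95], [-1.0, -0.003, -0.003]]
ft_force: [-8.2, 2.1, 14.2]
width: 0.0575
```

Contact is at z 0.0589. I ease off 2 mm and release.

Request:
step_arm:
  plan:
    - [[45, -2, 0, 0, 0, 0, 0], [70, -3, 0, 0, 0, 0, 0], [72, -3, 0, 0, 0, 0, 0], [72, -3, 0, 0, 0, 0, 0], [72, -3, 0, 0, 0, 0, 0]]

```text
t: 5.63
ee_pos: [0.6309, -0.1595, 0.0582]
ee_rot: [[0.005, -0.95, -0.312], [-0.002, -0.312, 0.95], [-1.0, -0.004, -0.003]]
ft_force: [0.5, 0.1, -0.2]
width: 0.0721
```

Request:
step_arm:
  plan:
    - [[74, -15, 0, 0, 0, 0, 0], [74, -40, 0, 0, 0, 0, 0], [74, -75, 0, 0, 0, 0, 0], [74, -105, 0, 0, 0, 0, 0], [74, -105, 0, 0, 0, 0, 0]]

```text
t: 6.05
ee_pos: [0.6348, -0.1608, 0.1736]
ee_rot: [[0.018, -0.95, -0.312], [-0.007, -0.312, 0.95], [-1.0, -0.015, -0.012]]
ft_force: [0.5, -0.6, 1.7]
width: 0.074
```

```bash
python3 go.py .476 -.331 .15 77.6; python3 - <<'E'
from workcell import *
import cv2
c=read_camera("side");i=c["img"][200:360,310:510,::-1];cv2.imwrite("pics/rel_med.png",cv2.resize(i,None,fx=3.5,fy=3.5))
E
```

```text
t 6.05 pos [ 0.6348 -0.1608  0.1736] jawyaw 108.2 w 74.0 ft [ 0.5 -0.6  1.7] j6 -128.9
shift [  21.8  204.3 -111.8] rot [ 0.534 -0.008  0.018] rows 6.0
```

View pics/rel_med.png

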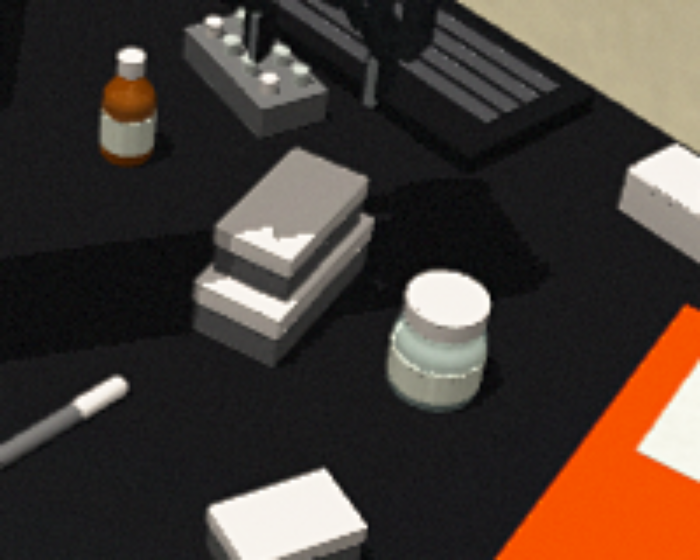

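The medium box rests on the large one and is released. I move over to the small box, then measure the stack in the clear.

Request:
step_arm:
  plan:
    - [[82, 0, 204, -112, 0.534, -0.008, 0.018], [82, 0, 204, -112, 0.534, -0.008, 0.018], [82, 22, 204, -112, 0.534, -0.008, 0.018], [82, 22, 204, -112, 0.534, -0.008, 0.018], [82, 22, 204, -112, 0.534, -0.008, 0.018]]

```text
t: 6.52
ee_pos: [0.4876, -0.3114, 0.1443]
ee_rot: [[-0.014, -0.976, 0.219], [0.006, 0.219, 0.976], [-1.0, 0.015, 0.003]]
ft_force: [1.5, -0.1, 0.5]
width: 0.0821
```

```bash
python3 go.py .476 -.331 .09 77.6; cat > meas.py <<'E'
from workcell import *
from h import *
for n in("top","side"):
    c=read_camera(n);cv2.imwrite(f"pics/m_{n}_{int(get_obs()['t']*100)}.png",c["img"][:,:,::-1]);W=world(c)
    for zt,lab in((.045,"L"),(.085,"M"),(.120,"S")):
        m=((abs(W[...,2]-zt-(0 if n=="top" else .0018))<.006)&(abs(W[...,0]-.627)<.12)&(abs(W[...,1]+.16)<.085)).astype(np.uint8)
        m=cv2.morphologyEx(m,cv2.MORPH_OPEN,np.ones((3,3),np.uint8))
        k,_=cv2.findContours(m,cv2.RETR_EXTERNAL,cv2.CHAIN_APPROX_NONE)
        if not k: continue
        k=max(k,key=cv2.contourArea)
        if cv2.contourArea(k)>100: print(n,lab,np.round(rect(c,k,zt),1),"zmed",np.median(W[m>0][:,2]).round(4))
E
python3 meas.py
```

```text
t 6.52 pos [ 0.4876 -0.3114  0.1443] jawyaw 77.36 w 82.1 ft [ 1.5 -0.1  0.5] j6 -117.1
shift [ 54.4   6.2 -21.8] rot [-0.004  0.003 -0.015] rows 2.0
top L [ 573.1 -173.2   65.4   25.6  -84.1] zmed 0.0447
top M [ 629.8 -157.5  106.1   58.3   18.4] zmed 0.0847
```

```bash
ls pics; python3 - <<'E'
import cv2
i=cv2.imread("pics/m_top_652.png");cv2.imwrite("pics/z1.png",cv2.resize(i[130:300,290:500],None,fx=3.5,fy=3.5))
i=cv2.imread("pics/m_side_657.png") if False else None
E
```

```text
crop_cool.png
crop_top.png
lift_med.png
low_med.png
m_side_661.png
m_top_656.png
over_med.png
pre_med.png
rel_med.png
side0.png
top0.png[ WARN:0@0.015] global loadsave.cpp:275 findDecoder imread_('pics/m_top_652.png'): can't open/read file: check file path/integrity
Traceback (most recent call last):
TypeError: 'NoneType' object is not subscriptable
```

```bash
python3 - <<'E'
import cv2,numpy as np
i=cv2.imread("pics/m_top_656.png")[130:300,290:500];j=cv2.imread("pics/m_side_661.png")[200:370,300:510]
cv2.imwrite("pics/z1.png",cv2.resize(np.hstack([i,j]),None,fx=1.9,fy=3) if False else cv2.resize(np.vstack([i,j]),None,fx=1.75,fy=1.75))
E
```

```text
(no output)
```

View pics/z1.png

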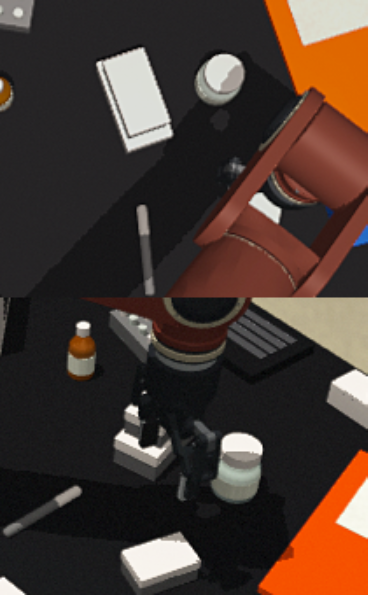

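The stack is parallel in the top view: the medium box is at (629.8,-157.5), 2.4 mm from the large box's start. On to the small grey box.

Request:
step_arm:
  plan:
    - [[82, 20, 6, -22, -0.004, 0.003, -0.015], [82, 50, 6, -22, -0.004, 0.003, -0.015], [82, 54, 6, -22, -0.004, 0.003, -0.015], [82, 54, 6, -22, -0.004, 0.003, -0.015]]

```text
t: 6.95
ee_pos: [0.4764, -0.3284, 0.0879]
ee_rot: [[-0.004, -0.978, 0.211], [0.004, 0.21, 0.978], [-1.0, 0.005, 0.003]]
ft_force: [-0.4, 0.9, 0.7]
width: 0.0822
```

```bash
python3 go.py .476 -.331 .009 77.6; python3 - <<'E'
from workcell import *
import cv2
c=read_camera("side");i=c["img"][280:440,310:510,::-1];cv2.imwrite("pics/pre_s.png",cv2.resize(i,None,fx=3.5,fy=3.5))
E
```

```text
t 6.95 pos [ 0.4764 -0.3284  0.0879] jawyaw 77.85 w 82.2 ft [-0.4  0.9  0.7] j6 -119.8
shift [78.9 -0.5 -2.9] rot [ 0.004  0.003 -0.005] rows 2.0
```

View pics/pre_s.png

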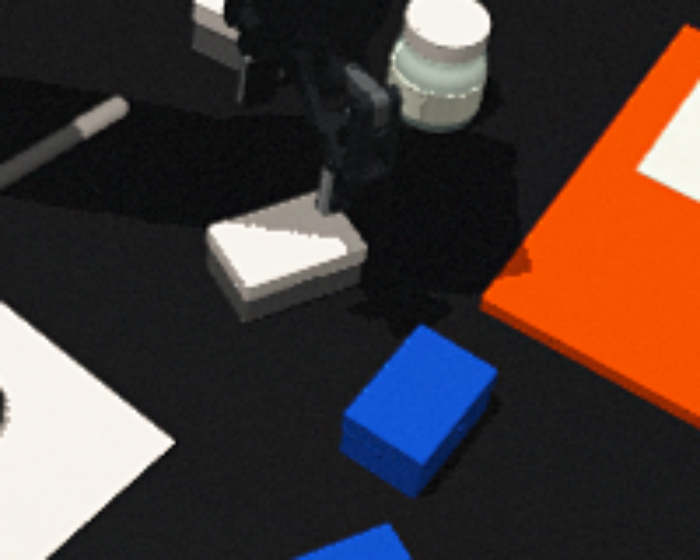

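The crop shows the jaws over the grey-and-white small box (285,255), clear of the blue one (420,410). I descend and grip.

Request:
step_arm:
  plan:
    - [[82, 25, 0, -3, 0.004, 0.003, -0.005], [82, 50, 0, -3, 0.004, 0.003, -0.005], [82, 68, 0, -3, 0.004, 0.003, -0.005], [82, 77, 0, -3, 0.004, 0.003, -0.005], [82, 77, 0, -3, 0.004, 0.003, -0.005]]

```text
t: 7.42
ee_pos: [0.4773, -0.3323, 0.0129]
ee_rot: [[0.003, -0.977, 0.214], [-0.003, 0.214, 0.977], [-1.0, -0.004, -0.002]]
ft_force: [0.1, -0.4, -0.7]
width: 0.0817
```

Request:
step_arm:
  plan:
    - [[38, 0, 0, 0, 0, 0, 0], [38, 0, 0, 0, 0, 0, 0], [38, 0, 0, 0, 0, 0, 0], [38, 0, 0, 0, 0, 0, 0], [38, 0, 0, 0, 0, 0, 0]]

```text
t: 7.83
ee_pos: [0.4789, -0.3347, 0.0164]
ee_rot: [[0.008, -0.977, 0.215], [-0.007, 0.215, 0.977], [-1.0, -0.01, -0.005]]
ft_force: [0.2, 0.6, 5.8]
width: 0.0492
```

Request:
step_arm:
  plan:
    - [[38, -15, 0, 0, 0, 0, 0], [38, -40, 0, 0, 0, 0, 0], [38, -75, 0, 0, 0, 0, 0], [38, -115, 0, 0, 0, 0, 0], [38, -145, 0, 0, 0, 0, 0]]

```text
t: 8.25
ee_pos: [0.4769, -0.3331, 0.1619]
ee_rot: [[0.006, -0.977, 0.215], [-0.006, 0.215, 0.977], [-1.0, -0.008, -0.005]]
ft_force: [0.3, 0.0, -0.4]
width: 0.0489
```

```bash
python3 go.py .630 -.158 .15 108.4; python3 - <<'E'
from workcell import *
import cv2
c=read_camera("side");i=c["img"][200:400,290:510,::-1];cv2.imwrite("pics/lift_s.png",cv2.resize(i,None,fx=3,fy=3))
E
```

```text
t 8.25 pos [ 0.4769 -0.3331  0.1619] jawyaw 77.59 w 48.9 ft [ 0.3  0.  -0.4] j6 -119.8
shift [  11.8 -111.8  204. ] rot [-0.538 -0.007  0.006] rows 6.0
```

View pics/lift_s.png

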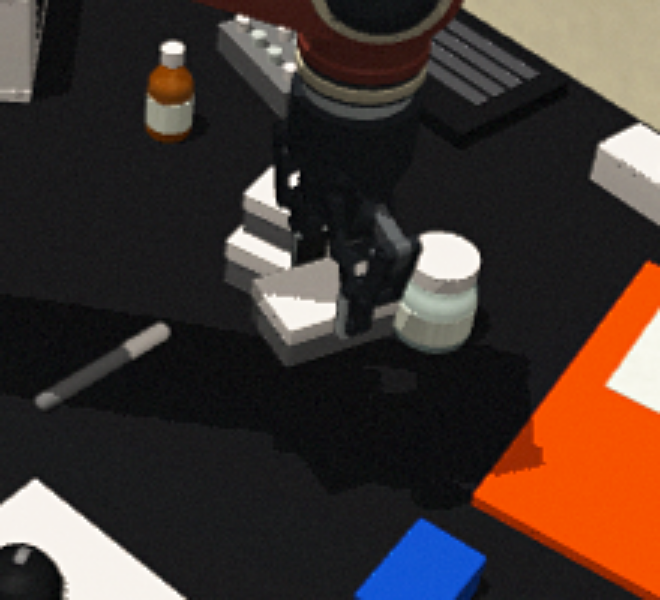

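The small box is held. I carry it over the stack.

Request:
step_arm:
  plan:
    - [[38, 0, -114, 203, -0.538, -0.007, 0.006], [38, 0, -114, 203, -0.538, -0.007, 0.006], [38, 0, -114, 203, -0.538, -0.007, 0.006], [38, 0, -114, 203, -0.538, -0.007, 0.006], [38, 0, -114, 203, -0.538, -0.007, 0.006]]

```text
t: 8.72
ee_pos: [0.616, -0.1757, 0.1586]
ee_rot: [[-0.002, -0.947, -0.32], [0.002, -0.32, 0.947], [-1.0, 0.001, 0.002]]
ft_force: [1.1, -0.7, -1.7]
width: 0.0491
```

```bash
python3 go.py .6324 -.1592 .13 108.3
```

```text
t 8.72 pos [ 0.616  -0.1757  0.1586] jawyaw 108.67 w 49.1 ft [ 1.1 -0.7 -1.7] j6 -131.3
shift [ 28.6 -20.8  10.4] rot [ 0.006  0.002 -0.001] rows 1.0
```

Request:
step_arm:
  plan:
    - [[38, 5, -21, 10, 0.006, 0.002, 0], [38, 20, -21, 10, 0.006, 0.002, 0], [38, 30, -21, 10, 0.006, 0.002, 0], [38, 30, -21, 10, 0.006, 0.002, 0]]

```text
t: 9.05
ee_pos: [0.6292, -0.1607, 0.1244]
ee_rot: [[-0.008, -0.951, -0.31], [0.002, -0.31, 0.951], [-1.0, 0.007, 0.004]]
ft_force: [0.6, -0.1, -1.5]
width: 0.0493
```

```bash
python3 go.py .6324 -.1592 .105 108.3; python3 - <<'E'
from workcell import *
import cv2
c=read_camera("side");i=c["img"][200:340,310:490,::-1];cv2.imwrite("pics/over_s.png",cv2.resize(i,None,fx=4,fy=4))
E
```

```text
t 9.05 pos [ 0.6292 -0.1607  0.1244] jawyaw 108.07 w 49.3 ft [ 0.6 -0.1 -1.5] j6 -128.9
shift [19.4 -3.6  0.3] rot [-0.004  0.004 -0.007] rows 1.0
```

View pics/over_s.png

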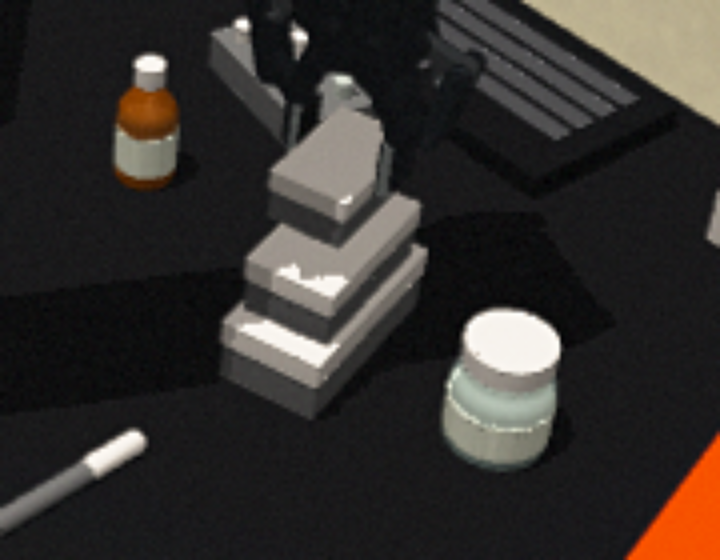

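The small box is parallel above the stack, so I lower it. Contact is expected near TCP z ≈ 0.101.

Request:
step_arm:
  plan:
    - [[38, 7, -3, 0, -0.002, 0.004, -0.007], [38, 13, -3, 0, -0.002, 0.004, -0.007], [38, 17, -3, 0, -0.002, 0.004, -0.007], [38, 17, -3, 0, -0.002, 0.004, -0.007]]

```text
t: 9.43
ee_pos: [0.6339, -0.1606, 0.1106]
ee_rot: [[0.005, -0.95, -0.311], [-0.001, -0.311, 0.95], [-1.0, -0.005, -0.003]]
ft_force: [-0.0, -1.0, -2.2]
width: 0.0489
```

```bash
python3 go.py .6324 -.1592 .101 108.3
```

```text
t 9.43 pos [ 0.6339 -0.1606  0.1106] jawyaw 108.14 w 48.9 ft [-0.  -1.  -2.2] j6 -128.9
shift [9.6 1.1 1.8] rot [-0.003 -0.003  0.005] rows 1.0
```

Request:
step_arm:
  plan:
    - [[38, 2, 1, 2, -0.003, -0.003, 0.005], [38, 4, 1, 2, -0.003, -0.003, 0.005], [38, 6, 1, 2, -0.003, -0.003, 0.005], [38, 6, 1, 2, -0.003, -0.003, 0.005]]

```text
t: 9.77
ee_pos: [0.6332, -0.1585, 0.1055]
ee_rot: [[0.001, -0.949, -0.315], [-0.0, -0.315, 0.949], [-1.0, -0.001, -0.0]]
ft_force: [0.7, -0.7, -1.7]
width: 0.0489
```

Request:
step_arm:
  plan:
    - [[38, 1, 0, 0, 0, 0, 0], [38, 2, 0, 0, 0, 0, 0], [38, 2, 0, 0, 0, 0, 0]]

```text
t: 10.02
ee_pos: [0.6333, -0.1586, 0.1037]
ee_rot: [[0.001, -0.949, -0.315], [-0.0, -0.315, 0.949], [-1.0, -0.001, -0.001]]
ft_force: [-0.4, -0.0, -1.6]
width: 0.0486
```

Request:
step_arm:
  plan:
    - [[38, 1, 0, 0, 0, 0, 0], [38, 2, 0, 0, 0, 0, 0], [38, 2, 0, 0, 0, 0, 0]]

```text
t: 10.27
ee_pos: [0.6334, -0.1587, 0.1017]
ee_rot: [[0.002, -0.949, -0.315], [-0.0, -0.315, 0.949], [-1.0, -0.001, -0.001]]
ft_force: [-0.1, 0.9, -1.4]
width: 0.0489
```

Request:
step_arm:
  plan:
    - [[38, 0.5, 0, 0, 0, 0, 0], [38, 1, 0, 0, 0, 0, 0], [38, 1, 0, 0, 0, 0, 0]]

```text
t: 10.52
ee_pos: [0.6334, -0.1587, 0.1016]
ee_rot: [[0.001, -0.949, -0.315], [-0.0, -0.315, 0.949], [-1.0, -0.001, -0.001]]
ft_force: [-2.0, -0.7, 2.8]
width: 0.0492
```

Request:
step_arm:
  plan:
    - [[38, 0.5, 0, 0, 0, 0, 0], [38, 1, 0, 0, 0, 0, 0], [38, 1, 0, 0, 0, 0, 0]]

```text
t: 10.77
ee_pos: [0.6335, -0.1588, 0.1015]
ee_rot: [[0.002, -0.949, -0.315], [-0.001, -0.315, 0.949], [-1.0, -0.001, -0.001]]
ft_force: [-5.4, 1.3, 7.5]
width: 0.049
```

Request:
step_arm:
  plan:
    - [[38, -1, 0, 0, 0, 0, 0], [62, -2, 0, 0, 0, 0, 0], [64, -2, 0, 0, 0, 0, 0], [66, -2, 0, 0, 0, 0, 0], [66, -2, 0, 0, 0, 0, 0]]

```text
t: 11.18
ee_pos: [0.6334, -0.1586, 0.1016]
ee_rot: [[0.001, -0.949, -0.315], [-0.0, -0.315, 0.949], [-1.0, -0.001, -0.001]]
ft_force: [-1.0, 0.6, -0.2]
width: 0.0659
```

Request:
step_arm:
  plan:
    - [[66, -15, 0, 0, 0, 0, 0], [66, -40, 0, 0, 0, 0, 0], [66, -75, 0, 0, 0, 0, 0], [66, -115, 0, 0, 0, 0, 0], [66, -140, 0, 0, 0, 0, 0]]

```text
t: 11.6
ee_pos: [0.6343, -0.159, 0.2477]
ee_rot: [[0.007, -0.949, -0.315], [-0.002, -0.315, 0.949], [-1.0, -0.006, -0.004]]
ft_force: [1.2, 0.3, 0.7]
width: 0.066
```

```bash
python3 go.py .4905 .2295 .26 50
```

```text
t 11.6 pos [ 0.6343 -0.159   0.2477] jawyaw 108.36 w 66.0 ft [1.2 0.3 0.7] j6 -129.0
shift [-14.2  14.  414. ] rot [ 1.019e+00 -1.000e-03  8.000e-03] rows 10.0
```

Request:
step_arm:
  plan:
    - [[66, -14, 14, 414, 1.02, 0, 0.008], [66, -14, 14, 414, 1.02, 0, 0.008], [66, -14, 14, 414, 1.02, 0, 0.008], [66, -14, 14, 414, 1.02, 0, 0.008], [66, -14, 14, 414, 1.02, 0, 0.008]]

```text
t: 12.02
ee_pos: [0.5611, 0.0358, 0.2502]
ee_rot: [[-0.002, -0.954, 0.298], [-0.0, 0.298, 0.954], [-1.0, 0.001, -0.001]]
ft_force: [0.7, 0.8, 0.6]
width: 0.0663
```

```bash
python3 go.py .491 .2295 .24 50; python3 meas.py
```

```text
t 12.02 pos [0.5611 0.0358 0.2502] jawyaw 72.65 w 66.3 ft [0.7 0.8 0.6] j6 -76.6
shift [ 10.2 124.7 164. ] rot [ 0.395 -0.001 -0.001] rows 5.0
top L [ 574.  -175.5   66.    20.8  -78.1] zmed 0.0445
top M [ 588.  -171.1   58.1   19.6  -74.2] zmed 0.0847
top S [ 631.7 -156.7   79.6   50.5   18.3] zmed 0.1198
side L [ 624.8 -161.5  132.4   69.    19. ] zmed 0.0467
side M [ 628.5 -161.6  111.6   58.1   16.9] zmed 0.0867
side S [ 629.1 -159.6   86.6   51.7   17.9] zmed 0.1217
```

Stack measured (top/side): small (631.7,-156.7)/(629.1,-159.6), medium about 629,-160, yaws about 18°. Everything is within about 3 mm. Next, the bar.

Request:
step_arm:
  plan:
    - [[60, 0, 125, 164, 0.395, 0, 0], [60, 0, 125, 164, 0.395, 0, 0], [60, 5, 125, 164, 0.395, 0, 0], [60, 10, 125, 164, 0.395, 0, 0], [60, 10, 125, 164, 0.395, 0, 0]]

```text
t: 12.53
ee_pos: [0.4927, 0.2219, 0.2409]
ee_rot: [[-0.001, -0.769, 0.639], [0.0, 0.639, 0.769], [-1.0, 0.001, -0.001]]
ft_force: [1.3, -1.0, 0.5]
width: 0.0599
```

Request:
step_arm:
  plan:
    - [[60, 0, 0, 0, 0, 0, 0], [60, 0, 0, 0, 0, 0, 0], [60, 0, 0, 0, 0, 0, 0]]

```text
t: 12.78
ee_pos: [0.4932, 0.2204, 0.2402]
ee_rot: [[-0.002, -0.771, 0.637], [-0.001, 0.637, 0.771], [-1.0, 0.001, -0.002]]
ft_force: [0.9, -0.1, -0.2]
width: 0.0603
```

```bash
python3 go.py .491 .2295 .20 50
```

```text
t 12.78 pos [0.4932 0.2204 0.2402] jawyaw 50.44 w 60.3 ft [ 0.9 -0.1 -0.2] j6 -34.2
shift [40.2  7.4  5.7] rot [ 0.008 -0.002 -0.001] rows 1.0
```

Request:
step_arm:
  plan:
    - [[60, 20, 7, 6, 0.008, -0.002, 0], [60, 35, 7, 6, 0.008, -0.002, 0], [60, 35, 7, 6, 0.008, -0.002, 0], [60, 35, 7, 6, 0.008, -0.002, 0]]

```text
t: 13.12
ee_pos: [0.4913, 0.2284, 0.204]
ee_rot: [[-0.004, -0.764, 0.645], [0.0, 0.645, 0.764], [-1.0, 0.003, -0.002]]
ft_force: [-0.4, 0.2, 0.3]
width: 0.06
```

```bash
python3 go.py .491 .2295 .146 50; python3 - <<'E'
from workcell import *
import cv2
c=read_camera("side");i=c["img"][80:240,170:350,::-1];cv2.imwrite("pics/pre_bar.png",cv2.resize(i,None,fx=3.7,fy=3.7))
E
```

```text
t 13.12 pos [0.4913 0.2284 0.204 ] jawyaw 49.82 w 60.0 ft [-0.4  0.2  0.3] j6 -32.8
shift [58.   0.8  0.8] rot [-0.003 -0.002 -0.003] rows 2.0
```

View pics/pre_bar.png

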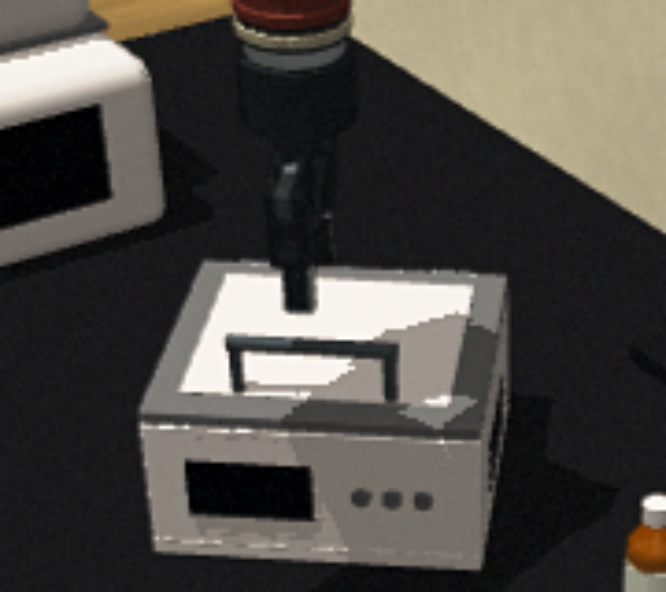

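Request:
step_arm:
  plan:
    - [[60, 15, 1, 1, 0, 0, 0], [60, 30, 1, 1, 0, 0, 0], [60, 45, 1, 1, 0, 0, 0], [60, 58, 1, 1, 0, 0, 0], [60, 58, 1, 1, 0, 0, 0]]

```text
t: 13.58
ee_pos: [0.4899, 0.2305, 0.1445]
ee_rot: [[-0.005, -0.765, 0.644], [-0.0, 0.644, 0.765], [-1.0, 0.004, -0.004]]
ft_force: [-1.1, -0.2, -0.1]
width: 0.0601
```

```bash
python3 go.py .491 .2295 .144 50; python3 - <<'E'
from workcell import *
import cv2,numpy as np
c=read_camera("side");i=c["img"][120:220,190:320,::-1]
cv2.imwrite("pics/at_bar.png",cv2.resize(i,None,fx=5,fy=5))
E
```

```text
t 13.58 pos [0.4899 0.2305 0.1445] jawyaw 49.89 w 60.1 ft [-1.1 -0.2 -0.1] j6 -32.6
shift [ 0.4 -1.5 -0.1] rot [-0.002 -0.004 -0.004] rows 1.0
```

View pics/at_bar.png

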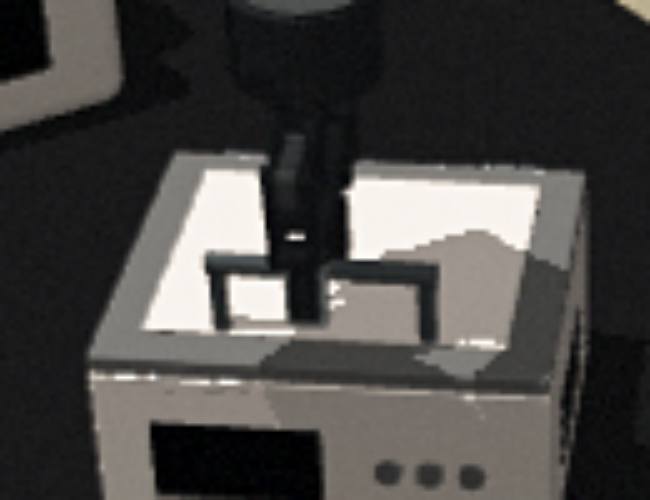

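The near finger stands in front of the bar (around (305,290)), and the far one should be behind it. Closing.

Request:
step_arm:
  plan:
    - [[0, 0, 0, 0, 0, 0, 0], [0, 0, 0, 0, 0, 0, 0], [0, 0, 0, 0, 0, 0, 0], [0, 0, 0, 0, 0, 0, 0], [0, 0, 0, 0, 0, 0, 0]]
  grip_force: 60

```text
t: 14.05
ee_pos: [0.4901, 0.23, 0.1478]
ee_rot: [[-0.005, -0.766, 0.643], [-0.003, 0.643, 0.765], [-1.0, 0.002, -0.005]]
ft_force: [-6.3, -5.9, 7.3]
width: 0.0099
```

Request:
step_arm:
  plan:
    - [[0, 0, 0, 0, 0, 0, 0], [0, 0, 0, 0, 0, 0, 0], [0, 0, 0, 0, 0, 0, 0]]

```text
t: 14.3
ee_pos: [0.4901, 0.23, 0.1478]
ee_rot: [[-0.004, -0.765, 0.644], [-0.003, 0.644, 0.765], [-1.0, 0.002, -0.005]]
ft_force: [-5.2, -6.9, 7.0]
width: 0.0097
```

```bash
cat > lid.py <<'E'
import sys
from workcell import *
import numpy as np
o=get_obs();P=o["ee_pos"];Rc=o["ee_rot"]
# tcp point at the bar depends on shut state; offset from bar: 19mm behind tcp along tool x
g=P-0.019*Rc[:,0]
a=np.radians(50);xp=np.array([np.cos(a),np.sin(a),0])
print("t",round(o["t"],2),"tcp",P.round(4),"grasp",g.round(4),"w",round(o["width"]*1e3,1),"ft",o["ft_force"].round(1))
E
python3 lid.py
```

```text
t 14.3 tcp [0.4901 0.23   0.1478] grasp [0.4902 0.2301 0.1668] w 9.7 ft [-5.2 -6.9  7. ]
```

Gripped (width 9.7, about the bar's). I'll lift along the arc; here is its table in tool axes, relative to the present pose.

```bash
python3 - <<'E'
import numpy as np
for a in np.arange(2,52,2):
    t=np.radians(a);print(a,"x %.1f z %.1f"%(-(190*np.sin(t)+52*np.cos(t)-52),190-190*np.cos(t)+52*np.sin(t)))
E
```

```text
2 x -6.6 z 1.9
4 x -13.1 z 4.1
6 x -19.6 z 6.5
8 x -25.9 z 9.1
10 x -32.2 z 11.9
12 x -38.4 z 15.0
14 x -44.4 z 18.2
16 x -50.4 z 21.7
18 x -56.2 z 25.4
20 x -61.8 z 29.2
22 x -67.4 z 33.3
24 x -72.8 z 37.6
26 x -78.0 z 42.0
28 x -83.1 z 46.7
30 x -88.0 z 51.5
32 x -92.8 z 56.4
34 x -97.4 z 61.6
36 x -101.7 z 66.9
38 x -106.0 z 72.3
40 x -110.0 z 77.9
42 x -113.8 z 83.6
44 x -117.4 z 89.4
46 x -120.8 z 95.4
48 x -124.0 z 101.5
50 x -127.0 z 107.7
```

Request:
step_arm:
  plan:
    - [[0, -6.6, 0, 2, 0, 0, 0], [0, -13, 0, 4, 0, 0, 0], [0, -19.6, 0, 6.5, 0, 0, 0], [0, -26, 0, 9, 0, 0, 0], [0, -32, 0, 12, 0, 0, 0]]

```text
t: 14.72
ee_pos: [0.4966, 0.238, 0.1773]
ee_rot: [[-0.008, -0.765, 0.644], [-0.006, 0.644, 0.765], [-1.0, 0.002, -0.01]]
ft_force: [-5.4, -8.4, -1.5]
width: 0.0097
```

```bash
python3 lid.py; python3 go.py .491 .2295 .144 50 | tail -1; python3 - <<'E'
from workcell import *
import cv2,numpy as np
c=read_camera("side");i=c["img"][80:240,170:350,::-1]
cv2.imwrite("pics/lid10.png",cv2.resize(i,None,fx=3.7,fy=3.7))
E
```

```text
t 14.72 tcp [0.4966 0.238  0.1773] grasp [0.4968 0.2381 0.1963] w 9.7 ft [-5.4 -8.4 -1.5]
shift [33.4 -1.2 -9.8] rot [-0.001 -0.01  -0.002] rows 1.0
```

View pics/lid10.png

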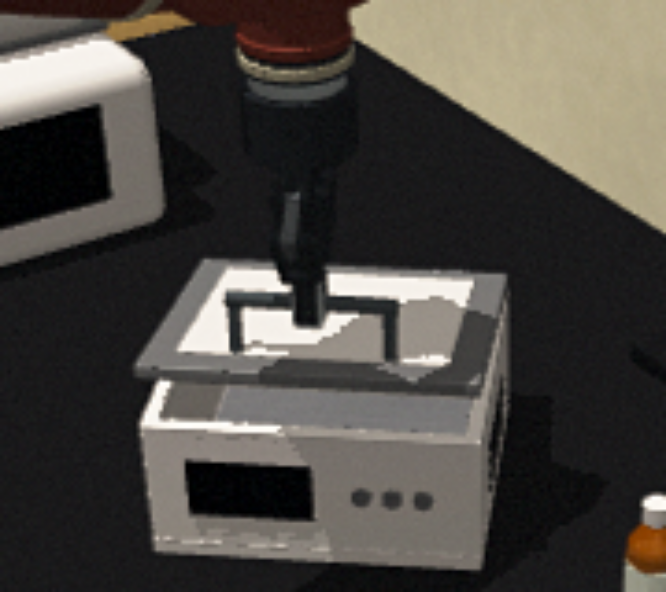

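The lid follows, with the bar held between the fingers, at about 9°. Continuing, with slightly less +z to relieve the side force.

Request:
step_arm:
  plan:
    - [[0, -12, 0, 5, 0, 0, 0], [0, -24, 0, 12, 0, 0, 0], [0, -35, 0, 19.5, 0, 0, 0], [0, -43, 0, 26, 0, 0, 0], [0, -51, 0, 33, 0, 0, 0]]

```text
t: 15.18
ee_pos: [0.5181, 0.2634, 0.23]
ee_rot: [[-0.008, -0.765, 0.644], [-0.006, 0.644, 0.765], [-1.0, 0.003, -0.01]]
ft_force: [-7.4, -9.1, 6.9]
width: 0.01
```

```bash
cat > ang.py <<'E'
from workcell import *
from h import *
o=get_obs();a=np.radians(50);xp=np.array([np.cos(a),np.sin(a),0]);d=o["ee_pos"]-np.array([.4901,.23,.1478])
dx,dz=d@xp*1e3,d[2]*1e3
v0=np.arctan2(52,190);th=np.degrees(np.arctan2(52+dz,190-dx)-v0)
print("t",round(o["t"],2),"dx %.1f dz %.1f arc angle %.1f radius %.1f"%(dx,dz,th,np.hypot(52+dz,190-dx)),"ft",o["ft_force"].round(1),"w",round(o["width"]*1e3,1))
H=np.array([.491,.2295,0])+.19*xp;H[2]=.11;yp=np.array([-xp[1],xp[0],0])
for n in("top","side"):
    c=read_camera(n);W=world(c)-H;X=W@xp;Y=W@yp;Z=W[...,2];r=np.hypot(X,Z)
    g=c["img"].astype(int)
    m=(abs(Y)<.11)&(r>.04)&(r<.19)&(Z>.01)&(X<.2)
    an=np.degrees(np.arctan2(Z,-X))
    # plane: largest-inlier fit via histogram then lstsq of Z vs X
    h,e=np.histogram(an[m],bins=np.arange(0,100,2));k=h.argmax();mm=m&(an>e[k]-4)&(an<e[k]+6)
    for _ in range(4):
        p=np.polyfit(X[mm],Z[mm],1);mm=m&(abs(Z-np.polyval(p,X))<.006)
    print(n,"npx",mm.sum(),"lid slope angle %.1f"%np.degrees(np.arctan(-p[0])),"offset at hinge %.3f"%p[1])
E
python3 ang.py
```

```text
t 15.18 dx 43.6 dz 82.2 arc angle 27.2 radius 198.6 ft [-7.4 -9.1  6.9] w 10.0
top npx 2694 lid slope angle 26.6 offset at hinge 0.017
side npx 99 lid slope angle 27.3 offset at hinge 0.019
```

Request:
step_arm:
  plan:
    - [[0, -7, 0, 6, 0, 0, 0], [0, -14, 0, 14, 0, 0, 0], [0, -21, 0, 22, 0, 0, 0], [0, -27, 0, 30, 0, 0, 0], [0, -32.5, 0, 39, 0, 0, 0]]

```text
t: 15.7
ee_pos: [0.5437, 0.2938, 0.2652]
ee_rot: [[-0.006, -0.765, 0.644], [-0.004, 0.644, 0.765], [-1.0, 0.002, -0.007]]
ft_force: [-10.4, -7.3, 13.4]
width: 0.0097
```

```bash
python3 ang.py
```

```text
t 15.7 dx 83.3 dz 117.4 arc angle 42.5 radius 200.2 ft [-10.4  -7.3  13.4] w 9.7
top npx 1888 lid slope angle 41.8 offset at hinge 0.022
side npx 1160 lid slope angle 42.5 offset at hinge 0.004
```

Request:
step_arm:
  plan:
    - [[0, -5, 0, 4, 0, 0, 0], [0, -8.5, 0, 9, 0, 0, 0], [0, -11.5, 0, 15, 0, 0, 0], [0, -14.5, 0, 21, 0, 0, 0], [0, -14.5, 0, 21, 0, 0, 0]]

```text
t: 16.22
ee_pos: [0.5586, 0.3115, 0.279]
ee_rot: [[-0.002, -0.765, 0.643], [-0.0, 0.644, 0.765], [-1.0, 0.002, -0.001]]
ft_force: [-4.3, -3.6, 6.8]
width: 0.0098
```

Request:
step_arm:
  plan:
    - [[0, 0, 0, 0, 0, 0, 0], [0, 0, 0, 0, 0, 0, 0], [0, 0, 0, 0, 0, 0, 0]]

```text
t: 16.47
ee_pos: [0.5581, 0.311, 0.2787]
ee_rot: [[-0.003, -0.765, 0.644], [-0.0, 0.644, 0.765], [-1.0, 0.002, -0.002]]
ft_force: [-4.5, -3.4, 6.5]
width: 0.0095
```

```bash
python3 ang.py; python3 meas.py; cp pics/m_side_*.png /tmp/; ls -t pics | head -2
```

```text
t 16.47 dx 105.8 dz 130.9 arc angle 50.0 radius 201.3 ft [-4.5 -3.4  6.5] w 9.5
top npx 1204 lid slope angle 49.2 offset at hinge 0.025
side npx 1698 lid slope angle 49.3 offset at hinge 0.004
top L [ 574.6 -175.2   66.6   20.9  -76.9] zmed 0.0445
top M [ 588.1 -171.    58.    18.6  -74.9] zmed 0.0847
top S [ 631.6 -156.7   80.2   50.5   18.3] zmed 0.1197
side L [ 627.  -162.2  133.9   67.5   16.6] zmed 0.0468
side M [ 627.5 -161.9  112.5   59.8   18.6] zmed 0.0867
side S [ 628.8 -159.6   87.4   51.6   17.6] zmed 0.1216
m_side_1666.png
m_top_1661.png
```

```bash
python3 - <<'E'
import cv2
i=cv2.imread("pics/m_side_1666.png");cv2.imwrite("pics/final.png",cv2.resize(i[70:430,170:490],None,fx=1.6,fy=1.6))
from h import *
from workcell import *
# bystander check: change vs start in top image
a=cv2.imread("pics/top0.png");b=cv2.imread("pics/m_top_1661.png")
cv2.imwrite("pics/final_top.png",b)
E
```

```text
(no output)
```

View pics/final.png

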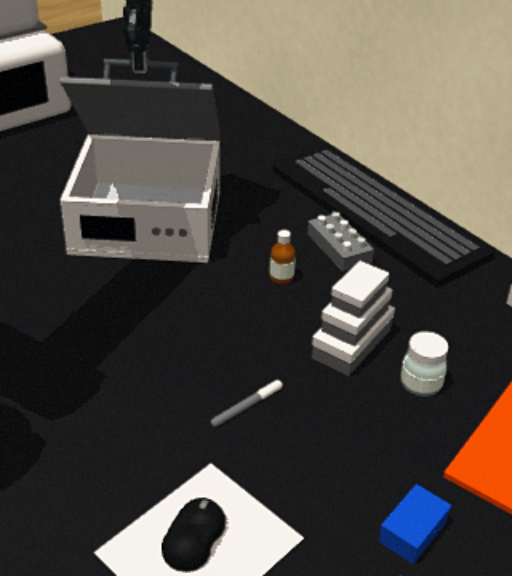

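View pics/final_top.png

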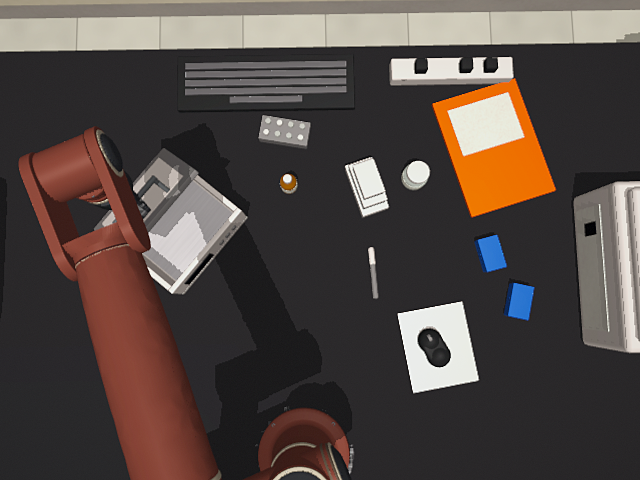

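The final pictures show the stack square at (367,186), the lid held open by the bar at about 49–50°, and the bystanders at their starting pixels. The lid reading has been steady over the last rows, so I hand in.

```bash
python3 ang.py; python3 -c "
from workcell import *
close_job()"
```

```text
t 16.67 dx 105.8 dz 130.8 arc angle 50.0 radius 201.3 ft [-4.4 -4.1  5.6] w 9.8
top npx 1204 lid slope angle 49.2 offset at hinge 0.025
side npx 1700 lid slope angle 49.2 offset at hinge 0.005
the job is handed in; nothing more can be done
```

The boxes are stacked on the largest one, and the arm is holding the lid by its bar at about 49–50°. I handed the job in at about 17 s; no verdict was reported.

**Lid:** the arm's position gives 50.0° and both cameras give 49.2°, steady over the last rows. There was still about 8 N on the wrist, and the gripper read 9.7 mm open on the 12 mm bar.

**Stack:** each box is centred to within about 3 mm of the one below, and their directions agree within about 2°.
- The two cameras disagree by 2–3 mm on absolute positions.
- In the last pictures the largest box was partly hidden. Its visible edges stand where they stood at the start, but its position is less certain than the others.

**Bystanders:** in the final top picture the bottle, marker, mouse, tube rack and jar look to be where they started. I compared this by eye and did not measure each one.

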